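# Load the locking display bay on the shop counter

## Task

Restock the small display bay on the counter: set the long narrow carton upright between the bay's two guide rails, slide it fully home under the clear roof against the back stop, then turn the lock collar by its finger pin round to its locked mark so that the bar lies straight across the lane behind the carton. Leave everything else on the counter where it is.

Things in the scene. Friction and masses are not known exactly. Their poses are not given: they have to be found in the camera images.
- bay: Fixed display bay, lane running to the right. Origin on the counter, on the lane's centre line, below the roof's front edge; x runs along the lane from open mouth to back stop, y left of it, z up. Foot plate top at z = 6 mm. Two rails along x from -110 to +108 mm, inner faces at y = +-30 mm, 8 mm thick, tops at z = 26 mm. Back stop's face at x = 108 mm, top at z = 36 mm. Open above for x < 0.
- roof_edge (a point): Middle of the lower front edge of the bay's clear roof, 156 mm above the counter. The roof reaches 120 mm back from here and 68 mm to each side; its underside is at 160 mm, its top at 174 mm. It stands on four uprights 10 x 8 mm at bay x = 34 and 103, y = +-55 mm. A gripper must lean back towards the mouth (more than about 22 degrees from vertical) to work at this edge.
- lane_home (a point): Where the carton's origin lies when it is fully home: bay x = 60, y = 0, z = 6 mm. Its near end is then 12 mm inside the roof's edge.
- gift_box: Long narrow closed carton with a paper-covered lid, 96 mm long (its x) by 50 mm wide (its y) by 60 mm high, about 0.22 kg; origin at the centre of its underside, z up. It stands on the counter among the other stock and is the only one that fits the lane; either end may go first.
- collar (a joint): Angle of the lock collar (rad), captive on an upright post on the left of the lane; turns about the vertical, counter-clockwise from above as it grows, and stays where left (friction 0.05 N m). 0 = fully open, 2.27 = end stop at the locked mark. Starts open (0 to 0.4). Its retaining bar, 8 mm wide, z = 32 to 44 mm, reaches 105 mm from the axis; at 2.27 it lies across the lane along bay -y.
- collar_hinge (a point): Point on the collar's vertical axis, at bay x = -4, y = 65, z = 32 mm. Collar: diameter 36 mm, top at z = 46 mm; its post ends at z = 50 mm.
- collar_pin (a point): Point on the axis of the collar's finger pin at z = 82 mm, the height to pinch it. The pin is round, upright, 12 mm in diameter, 50 mm from the collar's axis, on a short arm 45 degrees behind the bar (clockwise from above). Its top is at z = 102 mm; it stands free above the arm (z = 44 mm).
- lock_mark (a point): The locked mark: a white tick on top of the right-hand rail (a second one on the foot plate beside it), at bay x = -4, y = -40 mm. The bar's end stands over it when locked.
- square_box: Bystander: square closed carton 76 x 76 x 50 mm, loose; origin at the centre of its underside.
- tin: Bystander: round closed metal tin, diameter 74 mm, 55 mm high, loose; origin at the centre of its underside.
- spool: Bystander: white ribbon spool, diameter 56 mm, 36 mm high, loose, near the tin and cartons; origin at the centre of its underside.
- mug: Bystander: white mug, diameter 76 mm, 90 mm high, loose, on the right; origin at the centre of its underside.
Things that resemble listed ones, but are neither listed nor needed, are in the scene too. What is shaped like the gift_box but red or turquoise is not meant.

How it is judged:
By the outcome, as a careful person would: the job done as asked, in the order asked, and still so for the second after the job is handed in, with the robot touching nothing.
It also fails if it takes over 72 s, if anything falls off the work surface, if the arm or the gripper's body presses on something with over 40 N, if the wrist force passes 120 N, or if a joint passes its speed limit or range.

## Robot

A 6-joint arm with a two-finger parallel gripper is mounted at the origin on the work surface. World frame = base frame: x ahead of the robot, y to its left, z up, the work surface at z = 0. Lengths are in m, angles in rad, forces in N, time in s.
With the tool pointing down it reaches from about 0.25 to 0.775 m from the base axis. Payload 4 kg.
Tool frame: the origin (TCP) lies midway between the tips of the shut fingers; the grasp point (between the pads) lies 19 mm behind it (grip_point_offset is the distance from the TCP to the grasp point, in m); z points along the fingers, y is the line along which they close (so a half turn about z gives the same grasp; the last joint's range is limited). The gripper opens to 94 mm and grips with 3 to 60 N. Pads are 16 mm wide; open, the fingers measure 119 mm over their backs; the gripper's body (75 mm by 177 mm) begins 78 mm behind the grasp point.
Start: joints at [1.203, 0.087, 1.371, -0, 1.684, -0.103], TCP at [0.144, 0.531, 0.206] pointing down, gripper open.
Joint ranges: [-3.1, 3.1], [-0.76, 2.03], [0.27, 2.55], [-1.08, 4.22], [0.17, 2.65], [-2.57, 2.57]. Speed limits (rad/s): [2.79, 2.79, 3.14, 3.14, 3.14, 3.14].

## Interface

Orientations are given as [roll, pitch, yaw] about the fixed x, y, z axes, in that order (R = Rz(yaw) Ry(pitch) Rx(roll)).
In Python, from bench import * gives the robot as it stands.
- The arm moves only by the tool carry_out, never from a script. Its argument "commands" is a list of rows, each a list of 6 numbers: the shift along the tool's x, y, z in m, then the turn, a rotation vector about the tool's x, y, z in rad. In form: [[tx, ty, tz, rx, ry, rz], ...]. A call has exactly 5 rows; each row is the pose to reach, as a shift and turn from the pose commanded when the call began, along the tool's axes at that moment; what a row does not reach only later rows make up. A row lasts 1/10 s, in which the tool goes at most 50 mm and 8.59 degrees, less where a joint would pass 70% of its speed; a pose out of reach is approached as far as the arm can. A call with a gripper value outside its range is refused whole. "jaw" is the opening, from 0 (shut) to 1 (fully open), set as the call begins (left out, the last holds). The fingers move at their own pace and stop on an object; the grip force is fixed at half the most. Time passes only in rows, so rows that repeat a pose let the fingers close, or fill a call up. It gives the time, the measured TCP pose, the force, the opening and the grip force at its end, in the units of the state.
- get_obs(): the state, without advancing time (a new reading comes with each control period).
- snapshot(name): name is "scene" or "top" or "wrist"; returns a dict with "img" (384x512x3 uint8, red, green, blue), "range_z" (384x512 float32, m along the optical axis (not along the pixel's ray), 0 where there is no reading), "fx", "fy", "cx", "cy" (pixels), "R" (3x3) and "t" (3): a world point X has camera coordinates R X + t. Camera axes: x right, y down, z forward; pixel columns grow to the right and rows downward; lengths in m; the calibration is good to about 2 mm. A picture is of the moment at which its call begins.
- close_job(): hands the job in; it is judged then, once.
The state is a dict: "time": time; "joint_positions": joint angles; "qvel": joint speeds; "joint_torque": joint torques, N m; "tool_pos": TCP position; "ee_rot": TCP orientation; "wrist_force": force on the tool from outside, world axes, zero at the start; "wrist_torque": the same for the moment, N m; "width": finger opening in m; "finger_force": force on a finger pad.
Only numpy, scipy, OpenCV 4.12 (cv2) and the standard library are available. Lean on these libraries where they do the work, as an engineer would, in place of code of your own. Each camera call takes 0.05 s, during which the arm holds its last target. There are 200 camera calls.

## Working session

There is one attempt and no reset: what is moved stays moved. The work goes in short steps, Python scripts to look and compute and a tool call to move; the robot and the scene stay as the last step left them, time stands still between calls to the robot, and variables do not carry over. Pictures are saved under pics/ and viewed, at most 10 in all, crops included, and the job is handed in when it is done.

Besides the shell and the picture viewer there is one more tool, called after ">>>" as a command line: name --pt "numbers of a row" for each row, then --argument value for the rest. carry_out: Moves the arm, as the interface text tells. Its arguments: {"type":"object","properties":{"commands":{"type":"array","items":{"type":"array","items":{"type":"number"}}},"jaw":{"type":"number"}},"required":["commands"]}

```bash
mkdir -p pics; ls; python3 - <<'E'
from bench import *
import cv2,pickle,numpy as np
o=get_obs();print(o)
d={}
for n in("scene","top"):
    s=snapshot(n);d[n]=s;cv2.imwrite(f"pics/{n}0.png",cv2.resize(s["img"][:,:,::-1],(800,600)))
    print(n,s["fx"],s["fy"],s["cx"],s["cy"],s["R"],s["t"])
pickle.dump(d,open("s0.pkl","wb"))
E
```

```text
pics
{'time': 0.0, 'joint_positions': array([ 1.20288865e+00,  8.79322340e-02,  1.37225704e+00,  1.11178731e-06,
        1.68358796e+00, -1.03102526e-01]), 'qvel': array([ 0.00144494, -0.0002299 ,  0.00011689,  0.00200735,  0.00124047,
        0.00106128]), 'joint_torque': array([ 5.22477694e-04, -3.40182137e+01, -3.02426684e+01,  7.17410585e-02,
        3.29829566e-02, -1.48295908e-04]), 'tool_pos': array([0.14375288, 0.53031066, 0.20431521]), 'ee_rot': array([-3.13941978e+00, -2.25936461e-04,  2.87678738e+00]), 'wrist_force': array([ 0.8322236 , -1.06733053,  1.01378888]), 'wrist_torque': array([ 0.01442115, -0.05802931, -0.02629468]), 'finger_force': 0.0, 'width': 0.09424793045410827}
scene 361.4920276977381 361.4920276977381 259.51701694250715 189.96607999278982 [[-0.15512596  0.98777073  0.01564993]
 [ 0.72288183  0.12429504 -0.67970038]
 [-0.67333335 -0.09412612 -0.7333229 ]] [ 0.13475366 -0.31193154  1.51491126]
top 436.70550149415755 436.70550149415755 254.25281355669028 196.3169314775073 [[ 0.02024979 -0.99971637  0.01253488]
 [-0.9945437  -0.02142515 -0.10209694]
 [ 0.10233655 -0.01039904 -0.99469548]] [-0.06643145  0.51391839  1.38211879]
```

View pics/scene0.png

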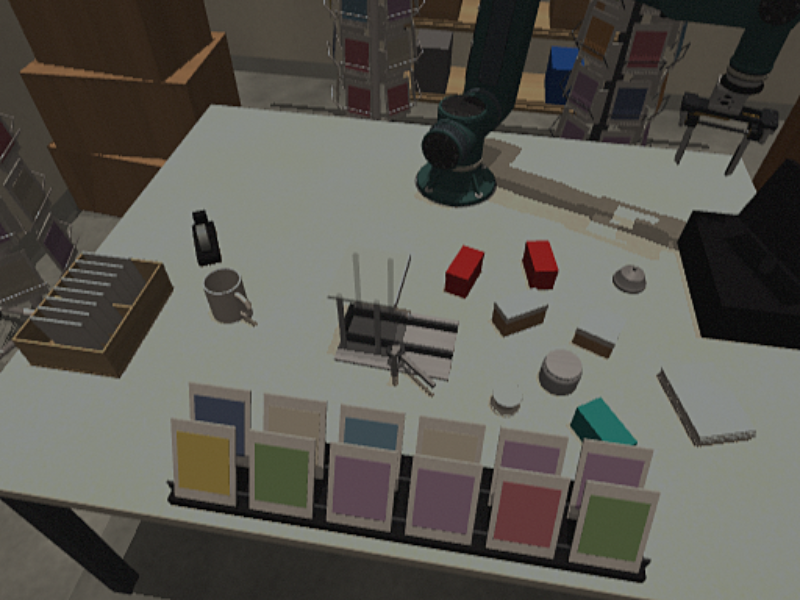

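View pics/top0.png

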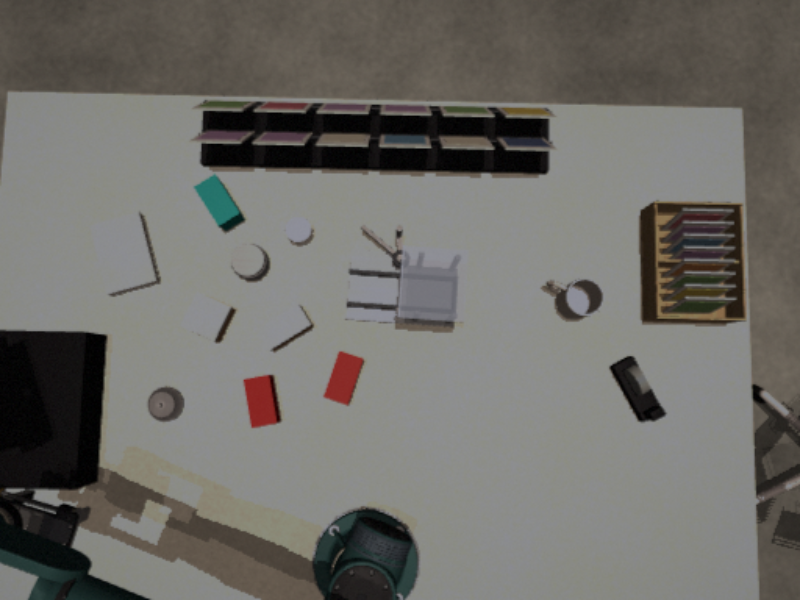

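The scene view shows the bay with its clear roof at (395,330), with collar and bar at (400,360). The card rack stands at the bottom and the mug is at (228,295). In the top view the bay is at (400,290), with the lane running right. The pin top is at (399,233) and the bar end at (364,228).

Gift box look-alikes in the top view:
- White lid A at (207,320)
- White lid B at (290,328)
- Red at (262,400) and (344,378)
- Turquoise at (219,201)
- A flat white thing at (125,255)

A or B has to be the 96x50 carton, so I'll measure both.

```bash
cat > h.py <<'E'
import numpy as np,cv2,pickle
from scipy.spatial.transform import Rotation as Ro
def cloud(s):
    z=s["range_z"];v,u=np.mgrid[:z.shape[0],:z.shape[1]]
    P=np.dstack([(u-s["cx"])/s["fx"]*z,(v-s["cy"])/s["fy"]*z,z])
    return (P-s["t"])@s["R"]
def ray(s,u,v,h):
    d=np.array([(u-s["cx"])/s["fx"],(v-s["cy"])/s["fy"],1])@s["R"];c=-s["t"]@s["R"]
    return c+d*(h-c[2])/d[2]
def proj(s,X):
    c=s["R"]@np.array(X)+s["t"];return c[0]/c[2]*s["fx"]+s["cx"],c[1]/c[2]*s["fy"]+s["cy"]
E
python3 - <<'E'
from h import *
d=pickle.load(open("s0.pkl","rb"))
s=d["top"];W=cloud(s);H=W[...,2];ok=s["range_z"]>0
hsv=cv2.cvtColor(s["img"],cv2.COLOR_RGB2HSV)
m=((H>.022)&(H<.11)&ok).astype(np.uint8)
n,l,st,c=cv2.connectedComponentsWithStats(m)
for i in range(1,n):
    if st[i,4]<60: continue
    k=l==i;p=W[k];top=np.percentile(p[:,2],90)
    q=p[p[:,2]>top-.008][:,:2].astype(np.float32)*1000
    r=cv2.minAreaRect(q)
    print("px",(c[i]*1.5625).round(),st[i,4],"top",round(top,4),"rect",np.round(r[0]),np.round(r[1]),round(r[2],1),"hsv",np.median(hsv[k],0))
im=s["img"][:,:,::-1]
a=cv2.convertScaleAbs(cv2.resize(im[125:245,110:310],(800,480),interpolation=cv2.INTER_CUBIC),alpha=1.5)
cv2.imwrite("pics/crop1.png",a)
E
```

```text
px [375. 107.] 692 top 0.0996 rect [909.  -2.] [ 13. 706.] 0.0 hsv [38. 68. 82.]
px [377. 136.] 1063 top 0.0995 rect [845.  -1.] [ 12. 706.] 0.1 hsv [80. 62. 71.]
px [218. 202.] 546 top 0.0634 rect [723. 318.] [98. 51.] 33.9 hsv [ 87. 173. 116.]
px [695. 261.] 3559 top 0.1015 rect [ 619. -662.] [182. 103.] 0.2 hsv [ 17. 108.  53.]
px [123. 253.] 1473 top 0.0315 rect [616. 515.] [153. 107.] 16.5 hsv [105.   5. 142.]
px [298. 229.] 224 top 0.0399 rect [672. 153.] [52. 52.] 1.4 hsv [117.  18. 152.]
px [390. 244.] 189 top 0.0672 rect [662. -56.] [10. 10.] 4.7 hsv [ 10.  25. 124.]
px [249. 261.] 439 top 0.058 rect [601. 252.] [67. 65.] 1.1 hsv [ 23.  11. 141.]
px [375. 273.] 77 top 0.0299 rect [586.  -8.] [104.   8.] 87.2 hsv [ 8. 14. 56.]
px [578. 296.] 429 top 0.0902 rect [ 537. -426.] [74. 74.] 34.0 hsv [14. 46. 57.]
px [206. 317.] 642 top 0.0537 rect [485. 332.] [79. 77.] 67.2 hsv [110.   5. 144.]
px [373. 305.] 82 top 0.0296 rect [518.  -4.] [105.  13.] 83.7 hsv [10. 15. 57.]
px [284. 327.] 550 top 0.064 rect [468. 171.] [52. 97.] 32.5 hsv [110.   7. 145.]
px [ 55. 409.] 5286 top 0.1028 rect [296. 628.] [300. 168.] 1.0 hsv [70. 48. 15.]
px [343. 378.] 525 top 0.0642 rect [368.  49.] [51. 96.] 72.4 hsv [  1. 182. 138.]
px [639. 390.] 625 top 0.0702 rect [ 350. -554.] [107.  25.] 26.8 hsv [18. 30. 27.]
px [261. 401.] 581 top 0.0641 rect [319. 213.] [97. 52.] 12.4 hsv [  1. 190. 137.]
px [162. 404.] 256 top 0.0392 rect [307. 416.] [49. 49.] 55.7 hsv [  9.  32. 102.]
px [338. 549.] 131 top 0.0889 rect [23. 51.] [ 6. 51.] 64.2 hsv [84. 88. 25.]
```

View pics/crop1.png

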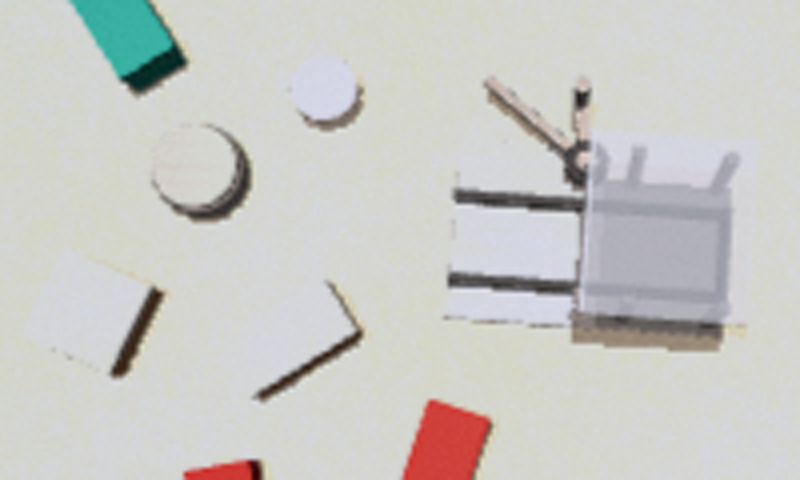

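The crop settles it: B, at crop (305,335) and top-view (284,327), measures 97x52 mm and stands about 60 mm high. A is 79x77 mm, so it is the square box, and the others are red or turquoise. Gift box is B. Next I'll get precise poses by casting rays onto the known heights.

```bash
python3 - <<'E'
from h import *
d=pickle.load(open("s0.pkl","rb"))
s=d["top"];W=cloud(s);H=W[...,2];ok=s["range_z"]>0
def near(x,y,r): return np.hypot(W[...,0]-x,W[...,1]-y)<r
def rays(m,h): 
    v,u=np.nonzero(m); return np.array([ray(s,a,b,h) for a,b in zip(u,v)])[:,:2]
tab=H[near(.45,0,.03)&ok];print("table z",np.median(tab))
m=near(.468,.171,.09)&(H>.05)
q=rays(m,.06);r=cv2.minAreaRect((q*1000).astype(np.float32));print("gift ray",r, q.mean(0)*1000)
for x,y in((.586,-.008),(.518,-.004)):
    m=(abs(W[...,0]-x)<.018)&(W[...,1]>-.07)&(W[...,1]<.07)&(H>.022)&(H<.036)&ok
    q=rays(m,.026)*1000
    vx,vy,x0,y0=cv2.fitLine(q.astype(np.float32),cv2.DIST_HUBER,0,.01,.01).ravel()
    print("rail",np.degrees(np.arctan2(vx,-vy)),x0,y0,"y",q[:,1].min(),q[:,1].max(),len(q))
# roof
m=(H>.14)&(H<.2)&(abs(W[...,0]-.55)<.15)&(abs(W[...,1]+.1)<.15)&ok
print(m.sum())
if m.sum()>50:
    q=rays(m,.174);print("roof",cv2.minAreaRect((q*1000).astype(np.float32)),np.median(H[m]))
# collar parts
for lo,hi,h in((.036,.053,.044),(.085,.12,.102)):
    m=(H>lo)&(H<hi)&near(.63,-.05,.12)&ok
    q=rays(m,h)*1000;print(h,len(q));
    if len(q)<40: print(q.round())
    else:
        print(cv2.minAreaRect(q.astype(np.float32)), q[q[:,1].argmax()],q[q[:,0].argmax()],q[q[:,0].argmin()])
# from crop pixels
for n,u,v,h in(("barend",489,80,.044),("pintop",583,85,.102),("post",578,162,.05),("roofL",589,129,.174),("roofR",577,317,.174)):
    print(n,ray(s,110+(u+.5)/4-.5,125+(v+.5)/4-.5,h)*1000)
E
```

```text
table z 0.00030851706095683443
gift ray ((467.22308349609375, 170.91744995117188), (52.49946594238281, 97.158203125), 33.075523376464844) [467.05042655 171.2281686 ]
rail 177.70305 584.9578 -18.422289 y -60.01169732490165 43.84732104444724 77
rail 176.85088 517.8507 -3.8663702 y -55.048081457542196 48.60236161877412 82
1955
roof ((545.2393798828125, -118.97693634033203), (122.39048767089844, 135.96875), 87.0902099609375) 0.16827396904214525
0.044 154
((652.4888305664062, -35.08003616333008), (117.05415344238281, 49.048912048339844), 43.165672302246094) [681.38524676  19.66357248] [681.38524676  19.66357248] [595.10092026 -59.44675937]
0.102 16
[[667. -51.]
 [667. -54.]
 [667. -57.]
 [667. -60.]
 [664. -51.]
 [664. -54.]
 [664. -57.]
 [664. -60.]
 [661. -51.]
 [661. -54.]
 [661. -57.]
 [661. -60.]
 [657. -51.]
 [657. -54.]
 [658. -57.]
 [654. -57.]]
barend [679.32621774  20.01397552  44.        ]
pintop [664.15092432 -55.1866205  102.        ]
post [612.97981928 -52.9985464   50.        ]
roofL [615.73054367 -59.44054858 174.        ]
roofR [478.12710138 -53.49477133 174.        ]
```

```bash
cat >> h.py <<'E'
TH=np.radians(2.75); O=np.array([.5487,-.0585,0])          # bay pose (world)
EX=np.array([-np.sin(TH),-np.cos(TH),0]);EY=np.array([np.cos(TH),-np.sin(TH),0])
def bay(x,y,z): return O+x/1e3*EX+y/1e3*EY+np.array([0,0,z/1e3])
def tobay(P): q=np.asarray(P)-O; return np.array([q@EX,q@EY,q[2]])*1e3
def tool(ydeg,lean=0):   # tool y heading (deg, world); lean: body tips along tool x
    a=np.radians(ydeg);y=np.array([np.cos(a),np.sin(a),0]);z=np.array([0,0,-1.])
    return np.column_stack([np.cross(y,z),y,z])@Ro.from_euler("y",-lean,degrees=True).as_matrix()
def go(o,p,R):
    R0=Ro.from_euler("xyz",o["ee_rot"]).as_matrix()
    print("shift",(R0.T@(np.asarray(p)-o["tool_pos"])).round(4),"turn",Ro.from_matrix(R0.T@R).as_rotvec().round(4),flush=True)
E
python3 - <<'E'
from h import *
from bench import *
o=get_obs();go(o,[.467,.171,.15],tool(33.1))
E
```

```text
shift [-0.406  -0.2622  0.0548] turn [-2.000e-03  5.000e-04  7.283e-01]
```

>>> carry_out --pt "-0.04 -0.026 0 0 0 0.07" --pt "-0.08 -0.052 0 0 0 0.15" --pt "-0.12 -0.078 0 0 0 0.22" --pt "-0.16 -0.104 0 0 0 0.29" --pt "-0.2 -0.13 0 0 0 0.36"

```text
time: 0.6
tool_pos: [0.3036, 0.3513, 0.205]
ee_rot: [-3.141, -0.0, 2.514]
wrist_force: [1.4, -0.4, -0.9]
width: 0.0941
finger_force: 0.0
```

```bash
python3 - <<'E'
from h import *
from bench import *
o=get_obs();print(o["time"],o["tool_pos"],o["joint_positions"]);go(o,[.467,.171,.15],tool(33.1))
E
```

```text
0.6 [0.30360428 0.35134817 0.20502666] [ 7.36018724e-01 -1.04736413e-01  1.56209462e+00 -6.24195908e-05
  1.68467723e+00 -2.07677301e-01]
shift [-0.2381 -0.0501  0.055 ] turn [-4.00e-04  1.00e-04  3.66e-01]
```

>>> carry_out --pt "-0.048 -0.01 0.01 0 0 0.08" --pt "-0.096 -0.02 0.02 0 0 0.16" --pt "-0.144 -0.03 0.03 0 0 0.24" --pt "-0.192 -0.04 0.04 0 0 0.32" --pt "-0.238 -0.05 0.055 0 0 0.366"

```text
time: 1.1
tool_pos: [0.4681, 0.1715, 0.1504]
ee_rot: [3.14, 0.0, 2.148]
wrist_force: [-0.3, -0.1, 0.5]
width: 0.0941
finger_force: 0.0
```

>>> carry_out --pt "0 0 0 0 0 0" --pt "0 0 0 0 0 0" --pt "0 0 0 0 0 0" --pt "0 0 0 0 0 0" --pt "0 0 0 0 0 0"

```text
time: 1.6
tool_pos: [0.4663, 0.1745, 0.1512]
ee_rot: [3.14, 0.0, 2.153]
wrist_force: [-0.3, 0.5, -0.3]
width: 0.094
finger_force: 0.0
```

```bash
python3 - <<'E'
from h import *
from bench import *
s=snapshot("wrist");o=get_obs()
cv2.imwrite("pics/w1.png",s["img"][:,:,::-1])
W=cloud(s);H=W[...,2];ok=s["range_z"]>0
m=(H>.05)&(H<.07)&(np.hypot(W[...,0]-.467,W[...,1]-.171)<.08)&ok
n,l,st,c=cv2.connectedComponentsWithStats(m.astype(np.uint8));i=1+st[1:,4].argmax()
v,u=np.nonzero(l==i);q=np.array([ray(s,a,b,.06) for a,b in zip(u,v)])[:,:2]*1000
print(cv2.minAreaRect(q.astype(np.float32)),st[i],np.median(H[l==i]))
print(o["time"],o["tool_pos"]);go(o,[.467,.171,.032],tool(33.1))
E
```

```text
((471.1678466796875, 174.3197021484375), (50.91661071777344, 97.71464538574219), 33.18814468383789) [ 230  140   60  107 6090] 0.05967631369183524
1.65 [0.46633817 0.17439413 0.15108701]
shift [-0.0032 -0.0015  0.1191] turn [0.0012 0.0002 0.0046]
```

View pics/w1.png

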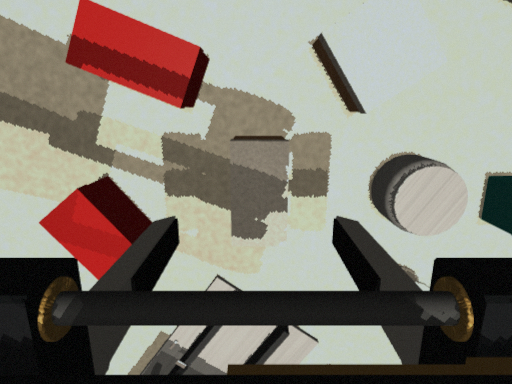

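The wrist view shows the white-lidded carton centred between the fingers at (260,190). Both finger paths are clear: the red cartons are at (140,50) and (95,225), the tin is at (420,195) and the square box is at (390,60).

>>> carry_out --pt "0 0 0.03 0 0 0" --pt "-0.001 -0.001 0.06 0 0 0" --pt "-0.001 -0.001 0.09 0 0 0" --pt "-0.001 -0.001 0.105 0 0 0" --pt "-0.001 -0.001 0.119 0 0 0"

```text
time: 2.15
tool_pos: [0.4658, 0.1724, 0.0305]
ee_rot: [-3.141, -0.0, 2.152]
wrist_force: [-0.1, 0.3, 0.3]
width: 0.0939
finger_force: 0.0
```

>>> carry_out --pt "0 0 0 0 0 0" --pt "0 0 0 0 0 0" --pt "0 0 0 0 0 0" --pt "0 0 0 0 0 0" --pt "0 0 0 0 0 0" --jaw 0

```text
time: 2.65
tool_pos: [0.4672, 0.1721, 0.0324]
ee_rot: [3.139, 0.001, 2.151]
wrist_force: [2.5, 1.9, 1.2]
width: 0.0571
finger_force: 1.2
```

>>> carry_out --pt "0 0 0 0 0 0" --pt "0 0 0 0 0 0" --pt "0 0 0 0 0 0" --pt "0 0 0 0 0 0" --pt "0 0 0 0 0 0"

```text
time: 3.15
tool_pos: [0.4677, 0.1723, 0.0324]
ee_rot: [3.139, 0.001, 2.151]
wrist_force: [3.9, 1.8, 3.2]
width: 0.0499
finger_force: 30.0
```

>>> carry_out --pt "0 0 -0.02 0 0 0" --pt "0 0 -0.05 0 0 0" --pt "0 0 -0.08 0 0 0" --pt "0 0 -0.11 0 0 0" --pt "0 0 -0.11 0 0 0"

```text
time: 3.65
tool_pos: [0.4678, 0.172, 0.1445]
ee_rot: [3.137, 0.002, 2.151]
wrist_force: [0.7, -0.1, -0.9]
width: 0.0498
finger_force: 30.0
```

```bash
python3 - <<'E'
from h import *
from bench import *
o=get_obs();print(o["time"],o["tool_pos"],o["width"],o["wrist_force"]);go(o,bay(-58,0,145),tool(-2.75))
E
```

```text
3.65 [0.46777478 0.17195662 0.14454562] 0.04984529571879367 [ 0.70156359 -0.05529334 -0.93783877]
shift [-0.1902 -0.0245 -0.0002] turn [4.900e-03 6.000e-04 6.279e-01]
```

>>> carry_out --pt "-0.038 -0.005 0 0.001 0 0.126" --pt "-0.076 -0.01 0 0.002 0 0.25" --pt "-0.114 -0.015 0 0.003 0 0.377" --pt "-0.152 -0.02 0 0.004 0 0.5" --pt "-0.19 -0.0245 0 0.005 0 0.628"

```text
time: 4.15
tool_pos: [0.5482, -0.0018, 0.1377]
ee_rot: [-3.13, 0.001, 1.518]
wrist_force: [0.9, -0.1, -2.1]
width: 0.0495
finger_force: 30.0
```

>>> carry_out --pt "0 0 0 0 0 0" --pt "0 0 0 0 0 0" --pt "0 0 0 0 0 0" --pt "0 0 0 0 0 0" --pt "0 0 0 0 0 0"

```text
time: 4.65
tool_pos: [0.5496, 0.0007, 0.1414]
ee_rot: [-3.137, 0.001, 1.525]
wrist_force: [0.3, -0.9, -2.6]
width: 0.0496
finger_force: 30.0
```

```bash
python3 - <<'E'
from h import *
from bench import *
o=get_obs();s=snapshot("wrist");t=snapshot("top");pickle.dump((s,t),open("s1.pkl","wb"))
a=cv2.convertScaleAbs(np.hstack([cv2.resize(s["img"],(400,300)),cv2.resize(t["img"][130:250,180:340],(400,300),interpolation=cv2.INTER_CUBIC)])[:,:,::-1],alpha=1.4)
cv2.imwrite("pics/w2.png",a)
W=cloud(t)
for nm,S in(("top",t),("wrist",s)):
    W=cloud(S);H=W[...,2];B=(W-O);bx=B@EX*1e3;by=B@EY*1e3
    for lo,hi in((15,34+12),(-46,-15)):
        m=(by>lo)&(by<hi)&(bx>-130)&(bx<-5)&(H>.02)&(H<.034)&(S["range_z"]>0)
        v,u=np.nonzero(m)
        if len(v)<20: print(nm,"few");continue
        q=np.array([tobay(ray(S,a,b,.026)) for a,b in zip(u,v)])
        print(nm,len(q),"x",np.percentile(q[:,0],[1,99]).round(1),"y",np.percentile(q[:,1],[2,50,98]).round(1),"slope",np.polyfit(q[:,0],q[:,1],1).round(4))
m=0
W=cloud(t);H=W[...,2];B=tobay
b=(W-O);bx=b@EX*1e3;by=b@EY*1e3
m=(abs(bx+58)<70)&(abs(by)<45)&(H>.16)&(H<.18)
print("carton",m.sum())
print(o["time"],tobay(o["tool_pos"]));go(o,bay(-58,0,39),tool(-2.75))
E
```

```text
top few
top few
wrist 186 x [-109.5  -89.1] y [33.8 38.2 41.9] slope [ 0.0618 44.2604]
wrist 125 x [-109.3  -97.4] y [-33.1 -29.4 -25.6] slope [-2.31000e-02 -3.17583e+01]
carton 122
4.65 [-59.20121535  -1.96531927 141.44244554]
shift [-0.0011  0.0025  0.1024] turn [-0.0049  0.0014  0.0023]
```

View pics/w2.png

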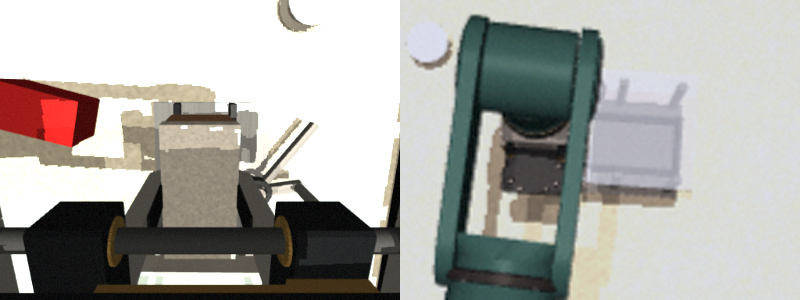

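The left half (wrist view) shows the held carton, with the rail ends at (178,107) and (233,107) beyond it. The right half (top view) shows the arm covering the lane. The wrist puts the lane about 4 mm to the left of my estimate. I'll measure the held carton in the same wrist image, so the camera offset cancels out.

```bash
python3 - <<'E'
from h import *
s,t=pickle.load(open("s1.pkl","rb"))
W=cloud(s);H=W[...,2];b=W-O;bx=b@EX*1e3;by=b@EY*1e3;ok=s["range_z"]>0
m=(abs(by)<45)&(bx>-125)&(bx<0)&(H>.158)&(H<.18)&ok
print(m.sum(),np.median(H[m]))
for x in range(-110,-40,10):
    k=m&(abs(bx-x)<3)
    if k.any(): print(x,by[k].min().round(1),by[k].max().round(1))
print("x",bx[m].min())
# gripped fingers' centre column & pixel symmetry
# roof front edge, post in wrist / rails behind
for lo,hi in((.036,.05),(.09,.115),(.15,.2)):
    k=(H>lo)&(H<hi)&ok&(by>45)&(by<190)&(bx>-150)&(bx<60)
    if k.sum()>10: print(lo,k.sum(),"bx",np.percentile(bx[k],[1,50,99]).round(),"by",np.percentile(by[k],[1,50,99]).round())
tip=proj(s,bay(-59.2,-2,141.4));print("TCP px",tip)
E
```

```text
17917 0.16866664969084724
-110 -26.9 24.4
-100 -26.8 24.1
-90 -26.6 24.2
-80 -26.9 24.4
-70 -38.3 35.7
-60 -26.3 23.9
-50 -26.5 24.1
x -107.73133994873244
0.036 1973 bx [-87. -25.   4.] by [ 66.  99. 130.]
TCP px (np.float64(254.4720769878508), np.float64(231.3616055857733))
```

The jaws touched one side while still 57 mm open, so the true carton sat at the wrist-measured spot. That means the top camera is off by about (4, 2) mm, and I'll correct the bay origin to match.

```bash
sed -i 's/O=np.array(\[.5487,-.0585,0\])/O=np.array([.5529,-.0565,0])/' h.py; python3 - <<'E'
from h import *
from bench import *
o=get_obs();print(tobay(o["tool_pos"]));go(o,bay(-59,0,62),tool(-2.75))
E
```

```text
[-56.65774023  -5.7445736  141.71341012]
shift [0.0024 0.0061 0.0797] turn [-0.0043  0.0015  0.0016]
```

>>> carry_out --pt "0.001 0.003 0 -0.002 0 0" --pt "0.002 0.006 0.01 -0.004 0.001 0.001" --pt "0.0024 0.006 0.035 -0.004 0.001 0.001" --pt "0.0024 0.006 0.06 -0.004 0.001 0.001" --pt "0.0024 0.006 0.078 -0.004 0.001 0.001"

```text
time: 5.25
tool_pos: [0.5549, 0.0017, 0.0608]
ee_rot: [-3.138, 0.0, 1.522]
wrist_force: [-1.4, 1.2, -1.2]
width: 0.05
finger_force: 30.0
```

```bash
python3 - <<'E'
from h import *
from bench import *
o=get_obs();s=snapshot("wrist");pickle.dump(s,open("s2.pkl","wb"))
print(o["time"],tobay(o["tool_pos"]),o["wrist_force"]);go(o,bay(-59,0,39),tool(-2.75))
W=cloud(s);H=W[...,2];b=W-O;bx=b@EX*1e3;by=b@EY*1e3;ok=s["range_z"]>0
for nm,lo,hi,a,c in(("carton",.08,.1,-45,45),("railL",.019,.034,15,55),("railR",.019,.034,-55,-15)):
    m=(H>lo)&(H<hi)&(by>a)&(by<c)&(bx>-125)&(bx<(-75 if nm=="carton" else 0))&ok
    if m.sum()>10:print(nm,m.sum(),np.percentile(by[m],[1,50,99]).round(1),"x",np.percentile(bx[m],[1,99]).round(1))
E
```

```text
5.25 [-58.24335369  -0.84221239  60.78869974] [-1.43667258  1.23009467 -1.23355469]
shift [0.0008 0.0009 0.0218] turn [-0.0033  0.0003 -0.001 ]
carton 6494 [-25.2  -0.4  24.8] x [-106.5  -75.4]
railL 408 [17.8 36.2 38. ] x [-107.2   -1.3]
railR 338 [-39.6 -36.5 -17.3] x [-107.6   -0.3]
```

>>> carry_out --pt "0 0 0.005 -0.003 0 0" --pt "0.001 0 0.01 -0.003 0 0" --pt "0.001 0 0.015 -0.003 0 0" --pt "0.001 0 0.02 -0.003 0 0" --pt "0.001 0 0.022 -0.003 0 0"

```text
time: 5.8
tool_pos: [0.5559, 0.0026, 0.0413]
ee_rot: [3.139, 0.0, 1.522]
wrist_force: [0.9, 0.4, -2.1]
width: 0.0497
finger_force: 30.0
```

```bash
sed -i 's/-.0565,0\]/-.0590,0]/' h.py; python3 - <<'E'
from h import *
from bench import *
o=get_obs();print(o["time"],tobay(o["tool_pos"]),o["wrist_force"],o["wrist_torque"])
E
```

```text
5.8 [-6.16269927e+01  2.42535152e-02  4.12877264e+01] [ 0.91411009  0.40167793 -2.1213904 ] [-0.05064356  0.08355467  0.0380281 ]
```

>>> carry_out --pt "0 0 0.001 0 0 0" --pt "0 0 0.002 0 0 0" --pt "0 0 0.003 0 0 0" --pt "0 0 0.003 0 0 0" --pt "0 0 0.003 0 0 0"

```text
time: 6.3
tool_pos: [0.556, 0.0025, 0.0386]
ee_rot: [3.139, 0.0, 1.522]
wrist_force: [-1.6, 0.6, -2.2]
width: 0.0497
finger_force: 30.0
```

>>> carry_out --pt "0 0 0 0 0 0" --pt "0 0 0 0 0 0" --pt "0 0 0 0 0 0" --pt "0 0 0 0 0 0" --pt "0 0 0 0 0 0" --jaw 0.7

```text
time: 6.8
tool_pos: [0.556, 0.0025, 0.0386]
ee_rot: [3.139, 0.0, 1.522]
wrist_force: [0.4, -0.2, -0.1]
width: 0.066
finger_force: 0.0
```

>>> carry_out --pt "0 0 -0.02 0 0 0" --pt "0 0 -0.05 0 0 0" --pt "0 0 -0.09 0 0 0" --pt "0 0 -0.1 0 0 0" --pt "0 0 -0.1 0 0 0"

```text
time: 7.3
tool_pos: [0.5571, 0.0025, 0.1409]
ee_rot: [3.134, 0.001, 1.522]
wrist_force: [-0.6, -0.7, -0.3]
width: 0.0659
finger_force: 0.0
```

```bash
python3 - <<'E'
from h import *
from bench import *
o=get_obs();s=snapshot("wrist");pickle.dump(s,open("s3.pkl","wb"))
print(o["time"],tobay(o["tool_pos"]),o["wrist_force"])
W=cloud(s);H=W[...,2];b=W-O;bx=b@EX*1e3;by=b@EY*1e3;ok=s["range_z"]>0
m=(H>.058)&(H<.075)&(abs(by)<45)&(bx>-140)&(bx<0)&ok
q=np.dstack([bx,by])[m].astype(np.float32);print(cv2.minAreaRect(q),np.median(H[m]),q.min(0),q.max(0))
for nm,lo,hi,a,c in(("railL",.019,.034,15,55),("railR",.019,.034,-55,-15)):
    m=(H>lo)&(H<hi)&(by>a)&(by<c)&(bx>-125)&(bx<0)&ok
    if m.sum()>10:print(nm,m.sum(),np.percentile(by[m],[1,50,99]).round(1),"x",np.percentile(bx[m],[1,99]).round(1))
R=tool(-2.75,35);print(R)
go(o,bay(-145,0,130),R)
E
```

```text
7.3 [-61.58632075   1.27601755 140.90877612] [-0.56842191 -0.69810095 -0.33807988]
((-60.9737663269043, 0.7804031372070312), (97.57154083251953, 51.042415618896484), 0.0063012875616550446) 0.06568883099344888 [-109.76013  -24.74119] [-12.189369  26.305326]
railL 863 [23.3 34.1 37.9] x [-109.1   -2. ]
railR 1035 [-44.9 -33.9 -29.9] x [-109.2   -1.4]
[[ 0.03930138  0.99884839 -0.02751912]
 [ 0.8182087  -0.04797813 -0.5729159 ]
 [-0.57357644  0.         -0.81915204]]
shift [ 0.0834 -0.0014  0.0108] turn [ 0.0071 -0.6102 -0.0033]
```

>>> carry_out --pt "0.016 0 0.002 0 -0.122 0" --pt "0.033 0 0.004 0.002 -0.244 0" --pt "0.05 -0.001 0.006 0.004 -0.366 0" --pt "0.067 -0.001 0.008 0.006 -0.488 0" --pt "0.083 -0.001 0.011 0.007 -0.61 -0.003" --jaw 0

```text
time: 7.85
tool_pos: [0.5579, 0.0862, 0.1257]
ee_rot: [-3.133, 0.616, 1.529]
wrist_force: [0.6, 0.1, -0.7]
width: 0.0293
finger_force: 0.0
```

```bash
python3 - <<'E'
from h import *
from bench import *
o=get_obs();print(o["time"],tobay(o["tool_pos"]),o["wrist_force"],o["joint_positions"],o["width"])
go(o,bay(-135,0,32),tool(-2.75,35))
E
```

```text
7.85 [-145.23270007   -1.97728744  125.68823197] [ 0.64747099  0.12066514 -0.70105027] [ 0.38027552  0.34718295  1.35029396 -0.55743923  1.71098283  0.42124222] 0.029311229915106693
shift [0.0458 0.0026 0.0823] turn [-0.0051  0.0056  0.0047]
```

>>> carry_out --pt "0.01 0.001 0.02 -0.002 0.002 0.002" --pt "0.02 0.002 0.04 -0.005 0.005 0.004" --pt "0.032 0.0026 0.06 -0.005 0.005 0.004" --pt "0.046 0.0026 0.08 -0.005 0.005 0.004" --pt "0.046 0.0026 0.082 -0.005 0.005 0.004"

```text
time: 8.35
tool_pos: [0.556, 0.0749, 0.0275]
ee_rot: [-3.128, 0.609, 1.53]
wrist_force: [-0.6, 0.4, -0.1]
width: 0.0006
finger_force: 0.0
```

```bash
python3 - <<'E'
from h import *
from bench import *
o=get_obs();print(o["time"],tobay(o["tool_pos"]),o["wrist_force"],o["width"])
go(o,bay(-20,0,32),tool(-2.75,35));go(o,bay(2,0,32),tool(-2.75,35))
E
```

```text
8.35 [-133.88455645   -3.33612907   27.45219178] [-0.63407266  0.42078333 -0.07980391] 0.0005917108442329922
shift [-0.096   0.0033  0.0614] turn [-0.0091 -0.0015  0.0059]
shift [-0.114   0.0033  0.074 ] turn [-0.0091 -0.0015  0.0059]
```

>>> carry_out --pt "-0.006 0.0033 0.001 -0.009 -0.001 0.006" --pt "-0.016 0.0033 0.008 -0.009 -0.001 0.006" --pt "-0.026 0.0033 0.0145 -0.009 -0.001 0.006" --pt "-0.037 0.0033 0.022 -0.009 -0.001 0.006" --pt "-0.048 0.0033 0.029 -0.009 -0.001 0.006"

```text
time: 8.85
tool_pos: [0.5611, 0.0188, 0.0381]
ee_rot: [3.125, 0.606, 1.512]
wrist_force: [-0.4, 0.4, -0.1]
width: 0.0002
finger_force: 0.5
```

```bash
python3 - <<'E'
from h import *
from bench import *
o=get_obs();print(o["time"],tobay(o["tool_pos"]),o["wrist_force"],o["width"])
go(o,bay(-20,0,32),tool(-2.75,35))
E
```

```text
8.85 [-78.0868793    4.49364307  38.07387999] [-0.40447879  0.44659246 -0.08543404] 0.00023231202515751727
shift [-0.0443 -0.0045  0.038 ] turn [ 0.0104 -0.0051 -0.0085]
```

>>> carry_out --pt "0 0 0 0 0 0" --pt "0 0 0 0 0 0" --pt "0 0 0 0 0 0" --pt "0 0 0 0 0 0" --pt "0 0 0 0 0 0"

```text
time: 9.35
tool_pos: [0.561, 0.0204, 0.0372]
ee_rot: [3.127, 0.606, 1.515]
wrist_force: [-0.3, 0.1, -0.3]
width: 0.0009
finger_force: 0.0
```

```bash
python3 - <<'E'
from h import *
from bench import *
o=get_obs();print(o["time"],tobay(o["tool_pos"]),o["wrist_force"],o["width"])
go(o,bay(-20,0,32),tool(-2.75,35))
s=snapshot("wrist");W=cloud(s);H=W[...,2];b=W-O;bx=b@EX*1e3;by=b@EY*1e3
m=(H>.055)&(H<.078)&(abs(by)<45)&(bx>-110)&(bx<40)
q=np.dstack([bx,by])[m].astype(np.float32);print(len(q),np.percentile(q,[1,99],axis=0).round(1))
cv2.imwrite("pics/w4.png",s["img"][:,:,::-1])
E
```

```text
9.35 [-79.73657934   4.30682684  37.21851812] [-0.27901848  0.12659974 -0.33536727] 0.0008628758333543811
shift [-0.0461 -0.0044  0.0383] turn [ 0.0099 -0.0043 -0.0067]
497 [[-109.9   -7.4]
 [  25.7   16.7]]
```

View pics/w4.png

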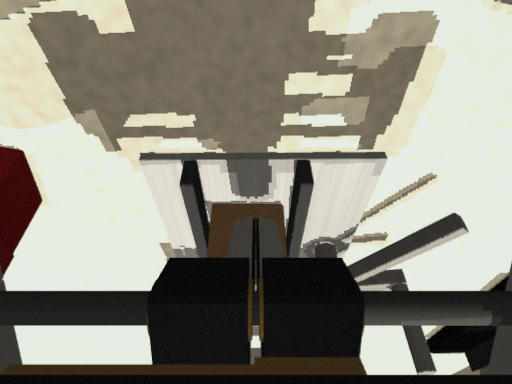

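The wrist view shows the carton straight in the lane, its brown near end at (247,225), with the closed fingers pushing near its middle. The rail ends are at (193,165) and (303,165). Next: keep pushing, with a 4 mm lateral correction.

>>> carry_out --pt "-0.008 -0.001 0.007 0.005 -0.002 -0.004" --pt "-0.017 -0.002 0.014 0.01 -0.004 -0.007" --pt "-0.026 -0.003 0.022 0.01 -0.004 -0.007" --pt "-0.036 -0.004 0.03 0.01 -0.004 -0.007" --pt "-0.046 -0.004 0.038 0.01 -0.004 -0.007"

```text
time: 9.9
tool_pos: [0.554, -0.0403, 0.0324]
ee_rot: [3.141, 0.61, 1.522]
wrist_force: [0.2, 3.1, 3.3]
width: 0.0006
finger_force: 1.7
```

```bash
python3 - <<'E'
from h import *
from bench import *
o=get_obs();print(o["time"],tobay(o["tool_pos"]),o["wrist_force"],o["width"])
go(o,bay(0,0,32),tool(-2.75,35))
E
```

```text
9.9 [-18.71344002   0.19999081  32.42986595] [0.24240958 3.14606677 3.28082902] 0.0005884800613763895
shift [-0.0151 -0.0002  0.0111] turn [-0.0002 -0.0006 -0.0008]
```

>>> carry_out --pt "-0.003 0 0.002 0 0 0" --pt "-0.006 0 0.004 0 0 0" --pt "-0.009 0 0.006 0 0 0" --pt "-0.012 0 0.0085 0 0 0" --pt "-0.015 0 0.0105 0 0 0"

```text
time: 10.4
tool_pos: [0.5534, -0.0575, 0.0322]
ee_rot: [-3.141, 0.61, 1.523]
wrist_force: [0.7, 2.9, 1.4]
width: -0.0
finger_force: 1.2
```

>>> carry_out --pt "-0.0008 0 0.0006 0 0 0" --pt "-0.0016 0 0.0011 0 0 0" --pt "-0.0024 0 0.0017 0 0 0" --pt "-0.0033 0 0.0023 0 0 0" --pt "-0.0033 0 0.0023 0 0 0"

```text
time: 10.9
tool_pos: [0.5531, -0.0615, 0.0322]
ee_rot: [-3.141, 0.611, 1.523]
wrist_force: [-0.1, 2.7, 1.1]
width: 0.0007
finger_force: 1.0
```

```bash
python3 - <<'E'
from h import *
from bench import *
o=get_obs();print(o["time"],tobay(o["tool_pos"]),o["wrist_force"],o["width"])
E
```

```text
10.9 [ 2.51256546  0.27244893 32.19720707] [-0.1159896   2.71765056  1.13977656] 0.0006674700204952395
```

>>> carry_out --pt "-0.0005 0 0.0003 0 0 0" --pt "-0.001 0 0.0007 0 0 0" --pt "-0.0014 0 0.001 0 0 0" --pt "-0.0018 0 0.0013 0 0 0" --pt "-0.0018 0 0.0013 0 0 0"

```text
time: 11.4
tool_pos: [0.553, -0.0637, 0.0322]
ee_rot: [-3.141, 0.61, 1.522]
wrist_force: [0.9, 2.4, 1.6]
width: 0.0005
finger_force: 1.1
```

>>> carry_out --pt "-0.0003 0 0.0002 0 0 0" --pt "-0.0006 0 0.0004 0 0 0" --pt "-0.0008 0 0.0006 0 0 0" --pt "-0.001 0 0.0007 0 0 0" --pt "-0.001 0 0.0007 0 0 0"

```text
time: 11.9
tool_pos: [0.553, -0.0641, 0.0322]
ee_rot: [3.141, 0.609, 1.522]
wrist_force: [-0.8, 6.1, 3.5]
width: 0.0009
finger_force: 2.8
```

>>> carry_out --pt "-0.0003 0 0.0002 0 0 0" --pt "-0.0006 0 0.0004 0 0 0" --pt "-0.0008 0 0.0006 0 0 0" --pt "-0.001 0 0.0007 0 0 0" --pt "-0.001 0 0.0007 0 0 0"

```text
time: 12.4
tool_pos: [0.553, -0.0643, 0.0322]
ee_rot: [3.141, 0.607, 1.522]
wrist_force: [-0.5, 8.8, 3.8]
width: 0.0005
finger_force: 4.4
```

```bash
python3 - <<'E'
from h import *
from bench import *
o=get_obs();print(o["time"],tobay(o["tool_pos"]),o["wrist_force"])
R=tool(-2.75,35)
go(o,bay(-60,0,60),R);go(o,bay(-120,100,180),R)
E
```

```text
12.4 [ 5.26457689  0.39466275 32.20039071] [-0.45474075  8.75648921  3.83645363]
shift [ 0.0377 -0.0004 -0.0601] turn [ 0.0004 -0.0037 -0.0003]
shift [ 0.0186  0.0997 -0.1928] turn [ 0.0004 -0.0037 -0.0003]
```

The force rises while the tip stays put at bay x = 5.3 mm (5.4 predicted), so the carton is home. Next: retreat and look at the pin.

>>> carry_out --pt "0.01 0 -0.01 0 0 0" --pt "0.022 0 -0.03 0 0 0" --pt "0.037 0 -0.06 0 0 0" --pt "0.03 0.02 -0.1 0 0 0" --pt "0.025 0.05 -0.14 0 0 0"

```text
time: 12.9
tool_pos: [0.6063, 0.0327, 0.1327]
ee_rot: [-3.137, 0.613, 1.526]
wrist_force: [0.3, 0.3, 1.1]
width: 0.0001
finger_force: 0.0
```

>>> carry_out --pt "-0.002 0.016 -0.017 0 0 0" --pt "-0.004 0.032 -0.035 0 0 0" --pt "-0.006 0.05 -0.053 0 0 0" --pt "-0.006 0.05 -0.053 0 0 0" --pt "-0.006 0.05 -0.053 0 0 0" --jaw 0.5

```text
time: 13.4
tool_pos: [0.6583, 0.0549, 0.1785]
ee_rot: [-3.14, 0.611, 1.523]
wrist_force: [0.9, -0.5, -0.9]
width: 0.0371
finger_force: 0.0
```

```bash
python3 - <<'E'
from h import *
from bench import *
o=get_obs();s=snapshot("wrist");t=snapshot("top");pickle.dump((s,t),open("s5.pkl","wb"))
print(o["time"],tobay(o["tool_pos"]),o["wrist_force"],o["width"],o["joint_positions"].round(2))
cv2.imwrite("pics/w5.png",cv2.convertScaleAbs(np.hstack([cv2.resize(s["img"],(400,300)),cv2.resize(t["img"][130:250,180:340],(400,300))])[:,:,::-1],alpha=1.2))
W=cloud(s);H=W[...,2];b=W-O;bx=b@EX*1e3;by=b@EY*1e3
m=(H>.06)&(H<.11)&(by>80)&(by<150)&(bx>-60)&(bx<30)&(s["range_z"]>0)
n,l,st,c=cv2.connectedComponentsWithStats(m.astype(np.uint8))
for i in range(1,n):
    if st[i,4]>15:
        k=l==i;print("pin?",st[i],"bx",np.percentile(bx[k],[2,50,98]).round(1),"by",np.percentile(by[k],[2,50,98]).round(1),"z",np.percentile(H[k],[2,98]).round(3))
print("pin expected px",proj(s,bay(-10,115,102)),proj(s,bay(-10,115,50)))
m=(H>.036)&(H<.052)&(by>60)&(by<150)&(bx>-120)&(bx<0)&(s["range_z"]>0)
k=m&(bx<-35);print("bar fit",np.polyfit(bx[k],by[k],1),k.sum())
E
```

```text
13.4 [-118.83392892   99.78023443  178.46662349] [ 0.88682478 -0.4633592  -0.87625503] 0.03713426009191598 [ 0.29  0.49  1.05 -0.59  1.79  0.26]
pin? [263 191  12  38 400] bx [-17.8 -15.8  -7.6] by [108.3 113.9 119.5] z [0.061 0.102]
pin expected px (np.float64(269.9509885898962), np.float64(226.78767462517976)) (np.float64(268.6455223507381), np.float64(188.48940543205566))
bar fit [-0.72308843 60.70288406] 579
```

View pics/w5.png

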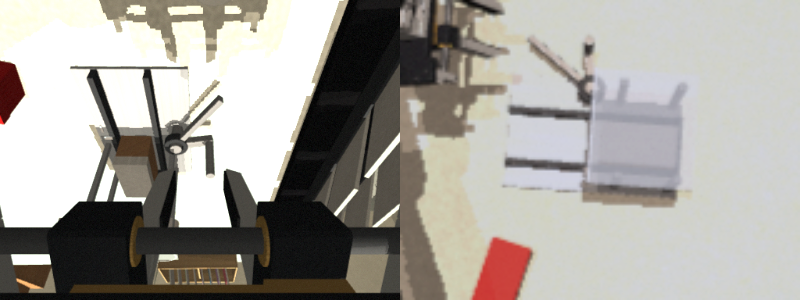

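Left half (wrist): the carton is home under the roof at (135,165), the collar at (177,143), the pin at (210,165) and the bar running to (220,98). Right half (top): the pin is still open at (588,45). The pin axis comes out at bay (-11.5, 114) and the collar at about 0.07 rad, which agrees with the given geometry.

```bash
python3 - <<'E'
from h import *
from bench import *
o=get_obs();R=tool(-2.75,35)
go(o,bay(-58,114,148),R);go(o,bay(-.6,114,66.4),R)
E
```

```text
shift [-0.0324  0.0152  0.0591] turn [-0.0032  0.0009  0.001 ]
shift [-0.0325  0.0155  0.1588] turn [-0.0032  0.0009  0.001 ]
```

>>> carry_out --pt "-0.008 0.004 0.015 -0.003 0 0" --pt "-0.016 0.008 0.03 -0.003 0 0.001" --pt "-0.024 0.012 0.045 -0.003 0 0.001" --pt "-0.032 0.015 0.059 -0.003 0.001 0.001" --pt "-0.032 0.015 0.059 -0.003 0.001 0.001"

```text
time: 14.0
tool_pos: [0.6698, -0.009, 0.1474]
ee_rot: [-3.141, 0.611, 1.52]
wrist_force: [0.4, 0.2, -0.7]
width: 0.0471
finger_force: 0.0
```

```bash
python3 - <<'E'
from h import *
from bench import *
o=get_obs();R=tool(-2.75,35);print(tobay(o["tool_pos"]),o["width"])
go(o,bay(-.6,114,66.4),R)
s=snapshot("wrist");W=cloud(s);H=W[...,2];b=W-O;bx=b@EX*1e3;by=b@EY*1e3
m=(H>.06)&(H<.11)&(by>90)&(by<135)&(bx>-40)&(bx<20)&(s["range_z"]>0)
print(m.sum(),np.percentile(bx[m],[2,50,98]).round(1),np.percentile(by[m],[2,50,98]).round(1))
E
```

```text
[-55.58826119 114.39679974 147.3720214 ] 0.047135508843982564
shift [ 0.0014 -0.0002  0.0979] turn [-0.0021 -0.0002 -0.0025]
605 [-17.8 -16.   -7.9] [108.4 114.4 119.5]
```

>>> carry_out --pt "0 0 0.03 -0.002 0 -0.002" --pt "0.001 0 0.06 -0.002 0 -0.002" --pt "0.001 0 0.08 -0.002 0 -0.002" --pt "0.001 0 0.09 -0.002 0 -0.002" --pt "0.001 0 0.098 -0.002 0 -0.002"

```text
time: 14.55
tool_pos: [0.6685, -0.0609, 0.0682]
ee_rot: [3.137, 0.609, 1.524]
wrist_force: [-0.4, -0.4, -0.5]
width: 0.0472
finger_force: 0.0
```

>>> carry_out --pt "0 0 0 0 0 0" --pt "0 0 0 0 0 0" --pt "0 0 0 0 0 0" --pt "0 0 0 0 0 0" --pt "0 0 0 0 0 0" --jaw 0

```text
time: 15.05
tool_pos: [0.6666, -0.0609, 0.0692]
ee_rot: [3.142, 0.611, 1.524]
wrist_force: [-4.3, 0.7, 4.0]
width: 0.0114
finger_force: 30.0
```

>>> carry_out --pt "0 0 0 0 0 0" --pt "0 0 0 0 0 0" --pt "0 0 0 0 0 0" --pt "0 0 0 0 0 0" --pt "0 0 0 0 0 0"

```text
time: 15.55
tool_pos: [0.6667, -0.0609, 0.0692]
ee_rot: [3.141, 0.611, 1.524]
wrist_force: [-5.3, 0.2, 3.2]
width: 0.0111
finger_force: 30.0
```

```bash
cat > arc.py <<'E'
from h import *
from bench import *
import sys
o=get_obs();t=tobay(o["tool_pos"]);g=t-np.array([10.9,0,-15.6]);c=np.array([-4,65])
a=np.degrees(np.arctan2(g[1]-65,g[0]+4));print(o["time"],"grasp",g.round(1),"r",np.hypot(g[0]+4,g[1]-65).round(1),"ang",a.round(1),"F",o["wrist_force"].round(1),o["width"])
R0=Ro.from_euler("xyz",o["ee_rot"]).as_matrix()
for b in map(float,sys.argv[1:]):
    p=bay(-4+50*np.cos(np.radians(b))+10.9,65+50*np.sin(np.radians(b)),66.4)
    print(b,(R0.T@(p-o["tool_pos"])).round(4))
E
python3 arc.py 105 111 117 123 129
```

```text
15.55 grasp [-14.5 113.7  84.8] r 49.9 ang 102.1 F [-5.3  0.2  3.2] 0.011126931705911442
105.0 [ 0.0036 -0.0004  0.0009]
111.0 [ 0.0077 -0.0021 -0.002 ]
117.0 [ 0.0116 -0.0042 -0.0047]
123.0 [ 0.0153 -0.0068 -0.0073]
129.0 [ 0.0188 -0.0099 -0.0097]
```

```bash
cat > arc.py <<'E'
from h import *
from bench import *
import sys
# args: pin angle now, then targets (deg, bay); offset pin->TCP kept as it is
o=get_obs();A=[float(x) for x in sys.argv[1:]]
f=lambda b:50*np.array([np.cos(np.radians(b)),np.sin(np.radians(b))])
t=tobay(o["tool_pos"]);g=t[:2]-[10.9,0]-[-4,65]
print(o["time"],"grasp r",np.hypot(*g).round(1),"ang",np.degrees(np.arctan2(g[1],g[0])).round(1)%360,"z",t[2].round(1),"F",o["wrist_force"].round(1),o["width"].round(4))
R0=Ro.from_euler("xyz",o["ee_rot"]).as_matrix()
for b in A[1:]:
    d=(f(b)-f(A[0]))/1e3;print(b,(R0.T@(d[0]*EX+d[1]*EY)).round(4))
E
python3 arc.py 100 106 112 118 124 130
```

```text
Traceback (most recent call last):
  File "arc.py", line 8, in <module>
    print(o["time"],"grasp r",np.hypot(*g).round(1),"ang",np.degrees(np.arctan2(g[1],g[0])).round(1)%360,"z",t[2].round(1),"F",o["wrist_force"].round(1),o["width"].round(4))
                                                                                                                                                         ^^^^^^^^^^^^^^^^
AttributeError: 'float' object has no attribute 'round'
```

```bash
sed -i 's/,o\["width"\].round(4)/,round(o["width"],4)/' arc.py; python3 arc.py 100 106 112 118 124 130
```

```text
15.55 grasp r 49.9 ang 102.1 z 69.2 F [-5.3  0.2  3.2] 0.0111
106.0 [ 0.0042 -0.0012 -0.0029]
112.0 [ 0.0082 -0.0029 -0.0058]
118.0 [ 0.0121 -0.0051 -0.0085]
124.0 [ 0.0158 -0.0078 -0.0111]
130.0 [ 0.0192 -0.0109 -0.0135]
```

>>> carry_out --pt "0.0042 -0.0012 -0.0029 0 0 0" --pt "0.0082 -0.0029 -0.0058 0 0 0" --pt "0.0121 -0.0051 -0.0085 0 0 0" --pt "0.0158 -0.0078 -0.0111 0 0 0" --pt "0.0192 -0.011 -0.0135 0 0 0"

```text
time: 16.05
tool_pos: [0.6602, -0.038, 0.0691]
ee_rot: [3.132, 0.611, 1.522]
wrist_force: [2.9, -4.9, -1.1]
width: 0.0115
finger_force: 29.9
```

```bash
python3 arc.py 130 136 142 148 154 160
```

```text
16.05 grasp r 52.8 ang 128.7 z 69.1 F [ 2.9 -4.9 -1.1] 0.0115
136.0 [ 0.0031 -0.0036 -0.0022]
142.0 [ 0.0059 -0.0075 -0.0042]
148.0 [ 0.0084 -0.0118 -0.006 ]
154.0 [ 0.0105 -0.0163 -0.0075]
160.0 [ 0.0122 -0.0211 -0.0087]
```

>>> carry_out --pt "0.0031 -0.004 -0.0022 0 0 0" --pt "0.0059 -0.008 -0.0042 0 0 0" --pt "0.0084 -0.0123 -0.006 0 0 0" --pt "0.0105 -0.0168 -0.0075 0 0 0" --pt "0.0122 -0.0216 -0.0087 0 0 0"

```text
time: 16.55
tool_pos: [0.6432, -0.0178, 0.0692]
ee_rot: [3.122, 0.603, 1.523]
wrist_force: [10.4, 6.0, -2.1]
width: 0.0112
finger_force: 30.0
```

```bash
python3 arc.py 160 166 172 178 184 190
```

```text
16.55 grasp r 57.3 ang 156.1 z 69.2 F [10.4  6.  -2.1] 0.0112
166.0 [ 0.0013 -0.005  -0.001 ]
172.0 [ 0.0021 -0.0101 -0.0016]
178.0 [ 0.0025 -0.0153 -0.002 ]
184.0 [ 0.0024 -0.0206 -0.002 ]
190.0 [ 0.0019 -0.0258 -0.0018]
```

```bash
cat > bar.py <<'E'
from h import *
from bench import *
import sys
s=snapshot(sys.argv[1]);W=cloud(s);H=W[...,2];b=W-O;bx=b@EX*1e3;by=b@EY*1e3
m=(H>.034)&(H<.05)&(np.hypot(bx+4,by-65)<115)&(np.hypot(bx+4,by-65)>30)&(bx<(3 if len(sys.argv)<3 else 20))&(s["range_z"]>0)
n,l,st,c=cv2.connectedComponentsWithStats(m.astype(np.uint8))
for i in range(1,n):
    if st[i,4]>40:
        k=l==i;a=np.degrees(np.arctan2(by[k]-65,bx[k]+4))%360;print(st[i,4],"ang",np.percentile(a,[5,50,95]).round(1),"r",np.percentile(np.hypot(bx[k]+4,by[k]-65),[2,98]).round())
        vx,vy,x0,y0=cv2.fitLine(np.c_[bx[k],by[k]].astype(np.float32),cv2.DIST_HUBER,0,.01,.01).ravel();print(" line dir",np.degrees(np.arctan2(vy,vx))%180,x0,y0)
cv2.imwrite("pics/bar_%d.png"%(get_obs()["time"]*100),s["img"][:,:,::-1])
E
python3 bar.py wrist; python3 bar.py scene; ls pics
```

```text
1968 ang [191.4 194.6 198.9] r [ 33. 105.]
 line dir 16.845982 -75.96178 46.32736
601 ang [147.  156.3 161.3] r [31. 56.]
 line dir 142.89731 -46.90711 83.893166
bar_1660.png
bar_1664.png
crop1.png
scene0.png
top0.png
w1.png
w2.png
w4.png
w5.png
```

```bash
python3 - <<'E'
from h import *
from bench import *
o=get_obs();R=tool(-2.75,35);print(tobay(o["tool_pos"]))
go(o,bay(-47.5+10.9,89.5,69),R)
E
```

```text
[-46.13969367  87.38197392  69.16962041]
shift [-0.0078  0.002   0.0056] turn [ 0.018  -0.0085  0.0008]
```

>>> carry_out --pt "0 0 0 0 0 0" --pt "0 0 0 0 0 0" --pt "0 0 0 0 0 0" --pt "0 0 0 0 0 0" --pt "0 0 0 0 0 0" --jaw 0.4

```text
time: 17.15
tool_pos: [0.6373, -0.0213, 0.0682]
ee_rot: [3.138, 0.61, 1.524]
wrist_force: [-0.2, -0.5, 0.1]
width: 0.0374
finger_force: 0.0
```

```bash
python3 - <<'E'
from h import *
from bench import *
o=get_obs();R=tool(-2.75,35);print(o["width"],tobay(o["tool_pos"]),o["wrist_force"])
go(o,bay(-47.5+10.9,89.5,69),R)
E
python3 bar.py wrist
```

```text
0.03742526497964778 [-41.70354882  82.47809203  68.2331982 ] [-0.21914468 -0.45817157  0.08883228]
shift [-0.0046  0.007   0.0023] turn [ 0.0039 -0.0012  0.0007]
2051 ang [192.8 196.  200.4] r [ 32. 105.]
 line dir 18.540255 -75.806915 44.470963
625 ang [148.6 157.7 162.9] r [31. 56.]
 line dir 144.4937 -47.224094 82.819275
```

>>> carry_out --pt "-0.002 0.002 0.001 0.004 -0.001 0" --pt "-0.004 0.004 0.002 0.004 -0.001 0" --pt "-0.0046 0.0045 0.0023 0.004 -0.001 0" --pt "-0.0046 0.0045 0.0023 0.004 -0.001 0" --pt "-0.0046 0.0045 0.0023 0.004 -0.001 0" --jaw 0.2

```text
time: 17.7
tool_pos: [0.6418, -0.0264, 0.0692]
ee_rot: [3.142, 0.61, 1.524]
wrist_force: [0.5, -0.7, -0.4]
width: 0.0187
finger_force: 0.0
```

```bash
cat > cage.py <<'E'
from h import *
from bench import *
import sys
o=get_obs();t=tobay(o["tool_pos"]);print(o["time"],t.round(1),"pin-ish",(t[:2]-[10.9,-3.5]).round(1),"F",o["wrist_force"].round(1),round(o["width"],4))
R0=Ro.from_euler("xyz",o["ee_rot"]).as_matrix();R=tool(-2.75,35)
print("turn",Ro.from_matrix(R0.T@R).as_rotvec().round(3))
for b in map(float,sys.argv[1:]):
    p=bay(-4+50*np.cos(np.radians(b))+10.9,65+50*np.sin(np.radians(b))-3.5,69);print(b,(R0.T@(p-o["tool_pos"])).round(4))
E
python3 cage.py 158 164 170 176 182
```

```text
17.7 [-36.9  87.2  69.2] pin-ish [-47.8  90.7] F [ 0.5 -0.7 -0.4] 0.0187
turn [ 0.    -0.     0.001]
158.0 [ 0.0022 -0.007  -0.0013]
164.0 [ 0.0036 -0.0119 -0.0023]
170.0 [ 0.0046 -0.017  -0.003 ]
176.0 [ 0.0051 -0.0222 -0.0033]
182.0 [ 0.0052 -0.0275 -0.0034]
```

>>> carry_out --pt "0.0022 -0.007 -0.0013 0 0 0" --pt "0.0036 -0.012 -0.0023 0 0 0" --pt "0.0046 -0.017 -0.003 0 0 0" --pt "0.005 -0.0222 -0.0033 0 0 0" --pt "0.005 -0.0275 -0.0034 0 0 0"

```text
time: 18.2
tool_pos: [0.6142, -0.0187, 0.0694]
ee_rot: [3.141, 0.611, 1.524]
wrist_force: [1.7, 0.9, 1.5]
width: 0.0186
finger_force: 0.9
```

```bash
python3 cage.py 188 194 200 206 212; python3 bar.py wrist
```

```text
18.2 [-43.2  59.3  69.4] pin-ish [-54.1  62.8] F [1.7 0.9 1.5] 0.0186
turn [ 0.001 -0.     0.001]
188.0 [-0.0002 -0.0047  0.0007]
194.0 [-0.0011 -0.0099  0.0012]
200.0 [-0.0023 -0.0149  0.0021]
206.0 [-0.004  -0.0197  0.0033]
212.0 [-0.006  -0.0243  0.0047]
2054 ang [221.2 224.4 229.1] r [ 32. 105.]
 line dir 47.161175 -57.271866 12.977667
370 ang [175.9 181.8 187.7] r [51. 56.]
 line dir 91.264946 -58.87783 63.007477
```

The loose cage works: the bar is at about 226° (270° is locked) and the pin at about 182°.

>>> carry_out --pt "-0.0002 -0.0047 0.0004 0 0 0" --pt "-0.0011 -0.01 0.001 0 0 0" --pt "-0.0023 -0.015 0.0018 0 0 0" --pt "-0.004 -0.02 0.003 0 0 0" --pt "-0.006 -0.0245 0.0044 0 0 0"

```text
time: 18.75
tool_pos: [0.5892, -0.0255, 0.0689]
ee_rot: [-3.141, 0.61, 1.524]
wrist_force: [2.3, 0.7, 0.3]
width: 0.0189
finger_force: 0.7
```

```bash
python3 cage.py 215 218 221 223 225; python3 bar.py wrist
```

```text
18.75 [-35.2  34.7  68.9] pin-ish [-46.1  38.2] F [2.3 0.7 0.3] 0.0189
turn [ 0.    -0.     0.001]
215.0 [-0.001  -0.0018  0.0006]
218.0 [-0.0023 -0.0039  0.0015]
221.0 [-0.0036 -0.006   0.0024]
223.0 [-0.0046 -0.0073  0.0031]
225.0 [-0.0056 -0.0085  0.0038]
661 ang [202.1 207.  216.1] r [31. 56.]
 line dir 38.60332 -45.72077 43.670063
1692 ang [251.2 253.9 258.3] r [ 36. 104.]
 line dir 76.45745 -23.64691 -1.5113686
```

>>> carry_out --pt "-0.001 -0.002 0.0007 0 0 0" --pt "-0.0023 -0.004 0.0016 0 0 0" --pt "-0.0036 -0.0062 0.0025 0 0 0" --pt "-0.005 -0.008 0.0034 0 0 0" --pt "-0.006 -0.0095 0.0042 0 0 0"

```text
time: 19.3
tool_pos: [0.5798, -0.0323, 0.069]
ee_rot: [3.141, 0.61, 1.524]
wrist_force: [0.8, 1.0, -0.5]
width: 0.019
finger_force: 0.5
```

>>> carry_out --pt "-0.0006 -0.0007 0.0004 0 0 0" --pt "-0.001 -0.0014 0.0006 0 0 0" --pt "-0.001 -0.002 0.0006 0 0 0" --pt "-0.001 -0.002 0.0006 0 0 0" --pt "-0.001 -0.002 0.0006 0 0 0"

```text
time: 19.8
tool_pos: [0.5795, -0.0327, 0.069]
ee_rot: [3.138, 0.609, 1.524]
wrist_force: [5.2, 1.4, -1.4]
width: 0.0189
finger_force: 2.7
```

```bash
python3 cage.py 225; python3 bar.py wrist a
```

```text
19.8 [-27.6  25.3  69. ] pin-ish [-38.5  28.8] F [ 5.2  1.4 -1.4] 0.0189
turn [ 0.004 -0.002  0.001]
225.0 [ 0.0007  0.0009 -0.0005]
764 ang [215.5 219.8 230.1] r [31. 56.]
 line dir 49.93302 -39.213463 35.50278
2029 ang [265.4 268.2 288.2] r [ 44. 103.]
 line dir 91.001274 -6.0829782 -8.102047
```

>>> carry_out --pt "-0.0004 -0.0006 0.0003 0 0 0" --pt "-0.0008 -0.0012 0.0006 0 0 0" --pt "-0.001 -0.002 0.0006 0 0 0" --pt "-0.001 -0.002 0.0006 0 0 0" --pt "-0.001 -0.002 0.0006 0 0 0"

```text
time: 20.35
tool_pos: [0.5795, -0.0327, 0.069]
ee_rot: [3.133, 0.607, 1.523]
wrist_force: [9.6, 3.0, -5.1]
width: 0.0189
finger_force: 4.9
```

>>> carry_out --pt "0 0.001 0 0 0 0" --pt "0.001 0.003 0 0 0 0" --pt "0.001 0.005 0 0 0 0" --pt "0.001 0.006 0 0 0 0" --pt "0.001 0.006 0 0 0 0" --jaw 0.45

```text
time: 20.85
tool_pos: [0.5816, -0.034, 0.0684]
ee_rot: [-3.141, 0.611, 1.524]
wrist_force: [-0.5, -0.0, 0.8]
width: 0.0422
finger_force: 0.0
```

>>> carry_out --pt "0 0 -0.03 0 0 0" --pt "0 0 -0.07 0 0 0" --pt "0 0 -0.11 0 0 0" --pt "0 0 -0.15 0 0 0" --pt "0 0 -0.18 0 0 0"

```text
time: 21.35
tool_pos: [0.5869, 0.0706, 0.2186]
ee_rot: [3.139, 0.61, 1.522]
wrist_force: [0.6, -0.3, 1.3]
width: 0.0426
finger_force: 0.0
```

```bash
python3 - <<'E'
from h import *
from bench import *
o=get_obs();print(o["time"],tobay(o["tool_pos"]),o["wrist_force"])
s=snapshot("wrist");t=snapshot("scene")
cv2.imwrite("pics/fin.png",cv2.convertScaleAbs(np.hstack([cv2.resize(s["img"],(400,300)),cv2.resize(t["img"][140:260,190:350],(400,300),interpolation=cv2.INTER_CUBIC)])[:,:,::-1],alpha=1.3))
E
python3 bar.py wrist a
```

```text
21.35 [-131.03430774   27.72557475  218.5702929 ] [ 0.62424189 -0.30619351  1.32964364]
220 ang [215.8 220.  230.9] r [31. 56.]
 line dir 48.475323 -38.433254 36.11131
787 ang [265.8 271.4 287.9] r [ 44. 103.]
 line dir 69.92071 1.4229312 -9.519249
```

View pics/fin.png

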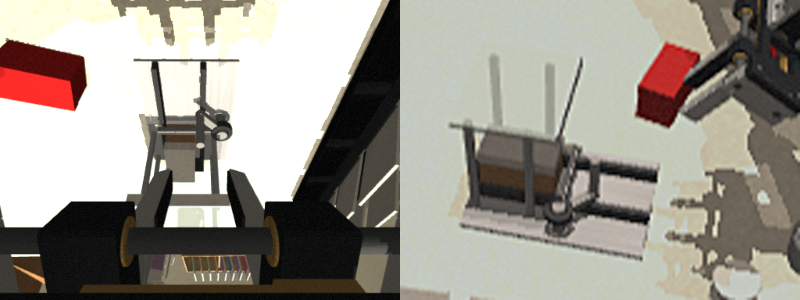

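The final view shows the carton under the roof at (180,150) left and (515,175) right. The bar lies straight across the lane behind it, from (220,130) to (155,133), and the gripper is clear. Handing in.

```bash
python3 -c "
from bench import *
print(close_job())"
```

```text
the job is handed in; nothing more can be done
None
```

The job is handed in: the carton is pushed fully home against the back stop, the collar is turned to its end stop so the bar lies across the lane behind it, and the gripper was clear of everything at about 21 s.

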